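Lean the hook template on the rack

ROBOT

A 6-joint arm with a two-finger parallel gripper is mounted at the origin on the work surface. World frame = base frame: x ahead of the robot, y to its left, z up, the work surface at z = 0. Lengths are in m, angles in rad, forces in N, time in s.
With the tool pointing down it reaches from about 0.325 to 0.875 m from the base axis. Payload 4.4 kg.
Tool frame: the origin (TCP) lies at the very end of the fingers, on their centre line; the grasp point (between the pads) lies 19 mm behind it; x points along the fingers, y is the direction in which the jaws open and shut, and the axes are right-handed (so a half turn about x gives the same grasp; the last joint's range is limited). The gripper opens to 85 mm and grips with 20 to 120 N. Pads are 22 mm wide; open, the fingers measure 114 mm over their backs; the gripper's body (76 mm by 85 mm) begins 54 mm behind the grasp point. The pads swing forward as they close: fully open they stand 13 mm farther back than shut.
Start: joints at [0.995, 0.207, 1.542, -0, 1.393, -0.15], TCP at [0.238, 0.524, 0.231] pointing down, gripper open.
Joint ranges: [-2.73, 2.73], [-0.86, 2.22], [0.23, 2.46], [-1.11, 4.25], [0.08, 2.63], [-2.82, 2.82]. Speed limits (rad/s): [2.79, 2.79, 3.14, 3.14, 3.14, 3.14].

INTERFACE

Orientations are given as a unit quaternion [x, y, z, w].
In Python, from bench import arm gives the robot as it stands.
- The arm moves only by the tool move_arm, never from a script. Its argument "moves" is a list that holds one entry, the list of rows, each a list of 7 numbers: the shift along the world's x, y, z in cm, then the turn, a rotation vector about the world's x, y, z in degrees, then the closure, from -1 (fully open) to 1 (shut). A call has 1 to 8 rows; each row shifts and turns the commanded pose from where the row before left it; what a row does not reach is not made up. A row lasts 1/12 s, in which the tool goes at most 41.7 mm and 7.16 degrees, less where a joint would pass 70% of its speed; a pose out of reach is approached as far as the arm can. A call with a gripper value outside its range is refused whole. The fingers move at their own pace and stop on an object; "squeeze" is the grip in N (left out, the last holds). Time passes only in rows, so rows that do not move let the fingers close. It gives the time, the measured TCP pose, the force and the opening at its end, in the units of the state.
- arm.observe(): the state, without advancing time (a new reading comes with each control period).
- arm.snapshot(name): name is "scene" or "top"; returns a dict with "pixels" (400x640x3 uint8, red, green, blue), "mtx" (3x3 intrinsics, pixels), "rvec" (rotation vector, rad) and "tvec" (3), from world to camera coordinates, as OpenCV has them. Camera axes: x right, y down, z forward; pixel columns grow to the right and rows downward; lengths in m; the calibration is good to about 2 mm. A picture is of the moment at which its call begins. There is no depth.
- arm.sign_off(): hands the job in, once; it reports no verdict.
The state is a dict: "t": time; "qpos": joint angles; "joint_vel": joint speeds; "tau": joint torques, N m; "position": TCP position; "ee_rot": TCP orientation; "force": force on the tool from outside, world axes, zero at the start; "wrist_torque": the same for the moment, N m; "opening": finger opening in m.
Only numpy, scipy, OpenCV 4.12 (cv2) and the standard library are available. Lean on these libraries where they do the work, as an engineer would, in place of code of your own. Each camera call takes 0.05 s, during which the arm holds its last target.

TASK

Take the broad aluminium template plate with the large round hole out of its slotted timber block and lean it on the small white rack: lower edge on the black rubber strip, upper part resting back against the steel rail, about 20 degrees off upright, square to the rail and midway along it. Let go so that it stays there without sliding, and leave the smaller plain plate standing in its own block.

Things in the scene. Friction and masses are not known exactly. Their poses are not given: they have to be found in the camera images.
- template: Plate to be leaned: bare aluminium, 8 mm thick (x), 120 mm wide (y), 180 mm high (z), about 0.42 kg, with one 50 mm round hole centred 62 mm above its lower edge. Starts upright in one of two like slotted timber blocks and lifts straight out. Origin: middle of its underside; z up along the plate, x normal to its faces, pointing away from the robot at the start. Either face may go to the rail.
- template_top (a point): Middle of the template's top edge, 180 mm above its origin. The fixed blocks are 71 x 110 x 40 mm high, with a slot along the plate's width, 11 mm wide, 30 mm deep and open at the ends: the template's upper 150 mm stand free.
- rack: White timber rack, fixed, turned at most 15 degrees. Base board 15 mm thick, 280 mm along y, from x = -50 to 120 mm. Level steel rail of 16 mm diameter along y, axis at x = 0, 120 mm above the bench, between 22 mm square posts at y = +-125 mm, 130 mm high. Origin: on the bench below the rail's middle; z up, x away from the robot, to the side where the plate stands; its top leans back to the robot.
- strip_mid (a point): Middle of the black rubber strip on the rack, on its top face, 47 mm out from the rail axis and 15 mm above the bench. The strip lies flush in the base board along the rail, 40 x 240 mm. A plate whose lowest edge (rail side) is on its middle line and whose face rests on the rail leans 20 degrees; at the strip's near edge 10, at its far edge 29.
- plain_plate: Bystander plate, to be left alone: bare aluminium, no hole, 8 mm thick (x), 85 mm wide (y), 110 mm high (z), upright in the other slotted block, its top 120 mm above the bench. Origin: middle of its underside.
Things that resemble listed ones, but are neither listed nor needed, are in the scene too. What is shaped like the template but blue is not meant.

How it is judged:
At the end, for the whole second after the job is handed in: Template released and at rest on the rack: lower edge on the base board at the strip (origin 22 to 82 mm out from the rail, 10 to 24 mm above the bench), top towards the rail, 10 to 30 degrees off upright, square to the rail within 12 degrees, its middle within 30 mm of the rail's middle (angle between template's own z axis and vertical between 0.165 and 0.535 rad and angle between the y axis of template and the y axis of rack, either way round below 0.21 rad and x of template in the frame of rack between 0.022 and 0.082 m and y of template in the frame of rack between -0.03 and 0.03 m and z of template in the frame of rack between 0.01 and 0.024 m and x of template_top in the frame of rack below 0.02 m and contact force between template and rack above 1 N and contact force between template and the fingers below 0.1 N and linear speed of template below 0.01 m/s and angular speed of template below 0.05 rad/s); the robot touches nothing.
It fails at once if the plain plate is disturbed (moved by more than 25 mm) (distance of plain_plate from where it was at the start of the episode above 0.025 m).
It fails at once if the plain plate is tipped over (angle between plain_plate's own z axis and vertical above 0.5 rad).
It also fails if it takes over 45 s, if anything falls off the work surface, if the arm or the gripper's body presses on something with over 40 N, if the wrist force passes 120 N, or if a joint passes its speed limit or range.

## Working session

There is one attempt and no reset: what is moved stays moved. The work goes in short steps, Python scripts to look and compute and a tool call to move; the robot and the scene stay as the last step left them, time stands still between calls to the robot, and variables do not carry over. Pictures are saved under pics/ and viewed, and the job is handed in when it is done.

Besides the shell and the picture viewer there is one more tool, called after "Request:" by a JSON object that holds its "fn" and its "kwargs", one argument or row to a line. move_arm: Moves the arm, as the interface text tells. Its arguments: {"type":"object","properties":{"moves":{"type":"array","items":{"type":"array","items":{"type":"array","items":{"type":"number"}}}},"squeeze":{"type":"number"}},"required":["moves"]}

```bash
mkdir -p pics; ls; python3 - <<'E'
from bench import arm
import cv2, numpy as np
for n in ("scene","top"):
    s=arm.snapshot(n); cv2.imwrite(f"pics/{n}0.png",s["pixels"][:,:,::-1]); 
    R=cv2.Rodrigues(np.array(s["rvec"],float))[0]; print(n,np.array(s["mtx"]).round(1).tolist(),(-R.T@np.array(s["tvec"]).ravel()).round(3),R[2].round(3))
print(arm.observe())
E
```

```text
pics
scene [[414.8, 0.0, 319.6], [0.0, 414.8, 198.9], [0.0, 0.0, 1.0]] [0.582 0.755 0.789] [-0.041 -0.708 -0.705]
top [[461.2, 0.0, 316.0], [0.0, 461.2, 209.0], [0.0, 0.0, 1.0]] [0.413 0.064 1.36 ] [ 0.082  0.019 -0.996]
{'t': 0.1, 'qpos': array([ 9.94497053e-01,  2.07338205e-01,  1.54278196e+00, -1.28583540e-06,
        1.39347936e+00, -1.50503053e-01]), 'joint_vel': array([ 0.00069701, -0.0007348 , -0.0050117 ,  0.00146881,  0.00047991,
       -0.00031646]), 'tau': array([-6.42799587e-04, -3.84093583e+01, -2.92549878e+01, -2.15395485e-04,
        4.86493213e-03, -2.87060368e-05]), 'position': array([0.23715014, 0.52309328, 0.23025373]), 'ee_rot': array([ 0.14874353,  0.69139366, -0.15007025,  0.69089008]), 'force': array([-0.1027202 , -0.17958744, -0.26278609]), 'wrist_torque': array([-0.05550861, -0.00894775,  0.03567065]), 'opening': 0.08546416943771631}
```

View pics/scene0.png

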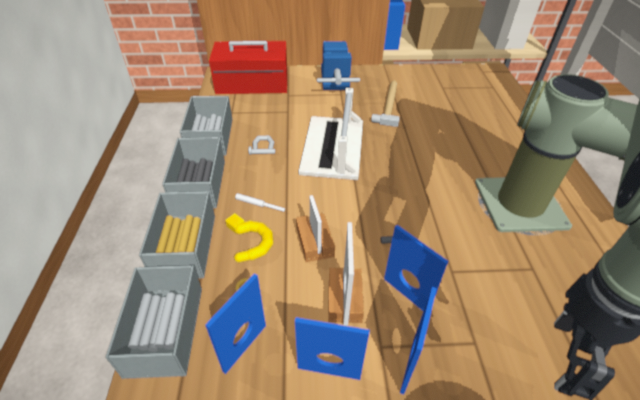

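View pics/top0.png

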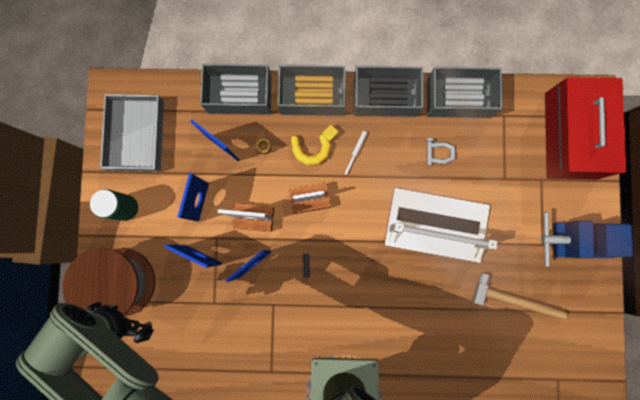

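```bash
cat > h.py <<'E'
import cv2, numpy as np
from bench import arm
def snap(n):
    s=arm.snapshot(n); K=np.array(s["mtx"],float); R=cv2.Rodrigues(np.array(s["rvec"],float))[0]; t=np.array(s["tvec"],float).ravel()
    return s["pixels"][:,:,::-1].copy(),(K,R,t)
def ray(c,u,v):
    K,R,t=c; return -R.T@t, R.T@np.linalg.solve(K,[u,v,1.])
def onz(c,u,v,z):
    o,d=ray(c,u,v); return o+d*(z-o[2])/d[2]
def proj(c,P):
    K,R,t=c; p=(K@(R@np.array(P,float).reshape(-1,3).T+t[:,None])).T; return p[:,:2]/p[:,2:]
def crop(im,x0,y0,x1,y1,k,f):
    cv2.imwrite(f,cv2.resize(im[y0:y1,x0:x1],None,fx=k,fy=k,interpolation=cv2.INTER_CUBIC))
E
python3 - <<'E'
from h import *
im,c=snap("top"); crop(im,160,150,350,290,4,"pics/t1.png"); crop(im,370,170,520,280,5,"pics/t2.png")
im,c=snap("scene"); crop(im,280,190,450,340,4,"pics/s1.png"); crop(im,290,80,410,190,5,"pics/s2.png")
E
```

```text
(no output)
```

View pics/t1.png

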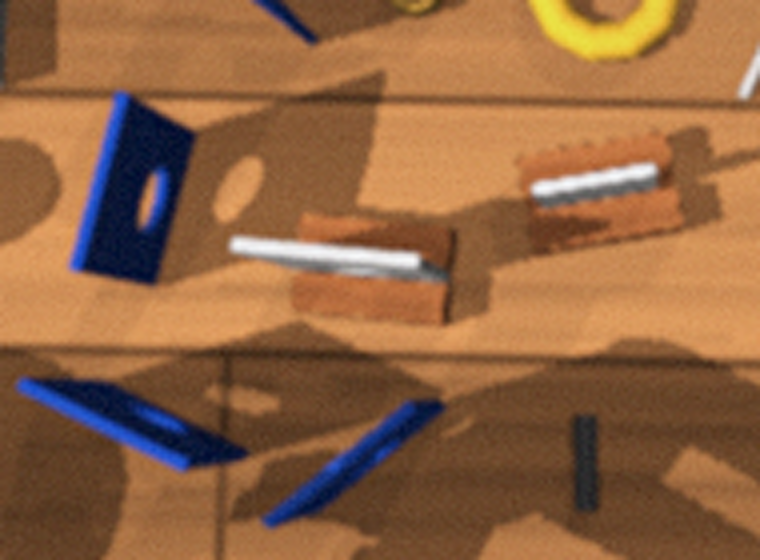

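View pics/t2.png

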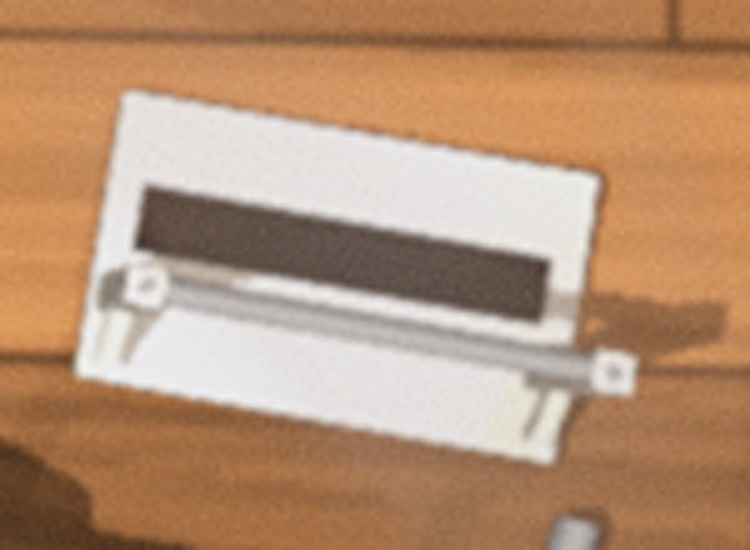

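View pics/s1.png

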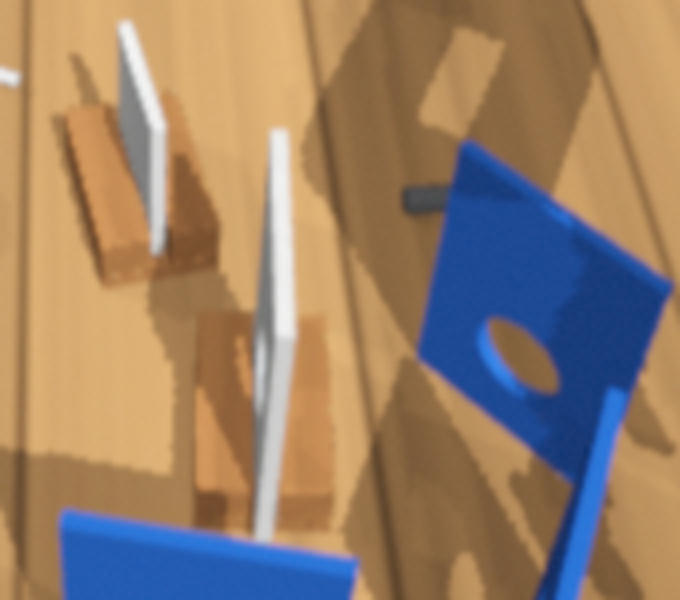

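View pics/s2.png

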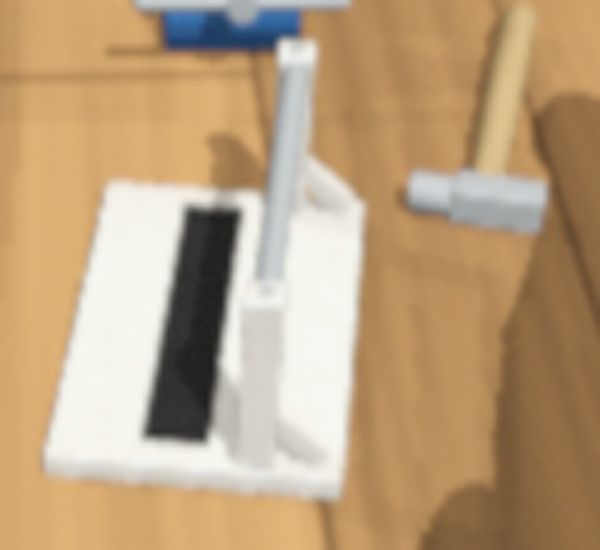

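```bash
python3 - <<'E'
from h import *
im,c=snap("top"); i2,c2=snap("scene")
# template top
def mask(im,lo,hi,box):
    m=np.zeros(im.shape[:2],np.uint8); x0,y0,x1,y1=box
    m[y0:y1,x0:x1]=cv2.inRange(cv2.cvtColor(im,cv2.COLOR_BGR2HSV),lo,hi)[y0:y1,x0:x1]; return m
def big(m):
    cs,_=cv2.findContours(m,cv2.RETR_EXTERNAL,cv2.CHAIN_APPROX_NONE); k=max(cs,key=cv2.contourArea); return k
def rect(k,c,z,name):
    r=cv2.minAreaRect(k); b=cv2.boxPoints(r); P=np.array([onz(c,u,v,z) for u,v in b])
    e=[np.linalg.norm(P[i]-P[i-1]) for i in range(4)]; L=P[1]-P[0] if e[1]>e[2] else P[2]-P[1]
    L=L*np.sign(L[1]); print(name,"mid",P.mean(0).round(4),"sides",np.round(e,3)[:2],"dir angle from +y (deg)",np.degrees(np.arctan2(-L[0],L[1])).round(2),b.round(1).tolist())
    return P
rect(big(mask(im,(0,0,185),(180,70,255),(210,200,270,222))),c,.19,"tmpl top")
rect(big(mask(im,(0,0,185),(180,70,255),(285,185,330,205))),c,.12,"plain top")
m=mask(im,(0,0,0),(180,110,110),(390,200,485,240)); rect(big(m),c,.015,"strip")
k=big(mask(im,(0,0,150),(180,60,255),(375,175,510,275))); rect(cv2.convexHull(k),c,.015,"board(with posts)")
m=mask(i2,(0,0,0),(180,110,80),(312,115,342,172)); rect(big(m),c2,.015,"strip scene")
def cr(u,v,x0,y0,k): return x0+(u+.5)/k-.5, y0+(v+.5)/k-.5
print("hand tmpl top corners:")
for u,v in ((231,237),(231,252),(421,253),(421,268)): print(onz(c,*cr(u,v,160,150,4),.19).round(4))
print("scene far/near:")
for u,v in ((271,130),(289,130),(273,333),(295,333)): print(onz(c2,*cr(u,v,280,190,4),.19).round(4))
print("posts top (z .13)",[onz(c,*cr(u,v,370,170,5),.13).round(4) for u,v in((149,285),(614,373))])
print("posts scene",[onz(c2,*cr(u,v,290,80,5),.13).round(4) for u,v in((298,47),(265,293))])
print("block tmpl top z.04",[onz(c,*cr(u,v,160,150,4),.04).round(4) for u,v in((302,213),(454,230),(445,323),(292,312))])
E
```

```text
tmpl top mid [0.4963 0.2782 0.19  ] sides [0.119 0.01 ] dir angle from +y (deg) -4.33 [[217.6999969482422, 212.3000030517578], [218.0, 208.60000610351562], [264.20001220703125, 213.0], [263.79998779296875, 216.6999969482422]]
plain top mid [0.5545 0.1105 0.12  ] sides [0.009 0.083] dir angle from +y (deg) 10.99 [[292.70001220703125, 195.1999969482422], [322.79998779296875, 190.0], [323.3999938964844, 193.39999389648438], [293.29998779296875, 198.60000610351562]]
strip mid [ 0.4969 -0.265   0.015 ] sides [0.235 0.035] dir angle from +y (deg) -9.09 [[396.79998779296875, 219.1999969482422], [398.8999938964844, 207.60000610351562], [479.29998779296875, 221.89999389648438], [477.20001220703125, 233.60000610351562]]
board(with posts) mid [ 0.4817 -0.2808  0.015 ] sides [0.318 0.172] dir angle from +y (deg) -9.38 [[383.79998779296875, 245.10000610351562], [394.29998779296875, 187.1999969482422], [503.3999938964844, 207.0], [492.79998779296875, 264.8999938964844]]
strip scene mid [ 0.4983 -0.2654  0.015 ] sides [0.032 0.229] dir angle from +y (deg) -7.96 [[319.3999938964844, 165.89999389648438], [325.8999938964844, 120.69999694824219], [337.0, 122.30000305175781], [330.5, 167.5]]
hand tmpl top corners:
[0.5048 0.3389 0.19  ]
[0.4952 0.3385 0.19  ]
[0.4969 0.2169 0.19  ]
[0.4873 0.2166 0.19  ]
scene far/near:
[0.4961 0.2194 0.19  ]
[0.4874 0.2197 0.19  ]
[0.5065 0.3376 0.19  ]
[0.4969 0.338  0.19  ]
posts top (z .13) [array([ 0.4715, -0.1348,  0.13  ]), array([ 0.4299, -0.38  ,  0.13  ])]
posts scene [array([ 0.4299, -0.3826,  0.13  ]), array([ 0.472, -0.132,  0.13 ])]
block tmpl top z.04 [array([0.5349, 0.3233, 0.04  ]), array([0.5247, 0.2132, 0.04  ]), array([0.4577, 0.2178, 0.04  ]), array([0.4634, 0.328 , 0.04  ])]
```

```bash
cat >> h.py <<'E'
from scipy.spatial.transform import Rotation as Ro
psi=np.radians(-4.4); rpsi=np.radians(-9.4)
def tool(yaw,tilt,sgn):
    x=np.array([0,0,-1.]); y=sgn*np.array([1.,0,0]); R0=np.c_[x,y,np.cross(x,y)]
    return Ro.from_euler('z',yaw)*Ro.from_euler('y',-tilt)*Ro.from_matrix(R0)
def delta(T,P):
    s=arm.observe(); R=Ro.from_quat(s["ee_rot"])
    print("t",round(s["t"],2),"pos",s["position"].round(4),"q",s["qpos"].round(2),"F",s["force"].round(1),"op",round(s["opening"],4))
    for S in (1,-1):
        d=(T(S)*R.inv()).as_rotvec(degrees=True); print("shift cm",((np.array(P)-s["position"])*100).round(2),"turn deg",d.round(2))
E
python3 - <<'E'
from h import *
s=arm.observe(); print(Ro.from_quat(s["ee_rot"]).as_matrix().round(3))
delta(lambda S:tool(psi,0,S),[.4967,.2782,.27])
im,c=snap("top")
for u,v in((262,251),(228,278),(208,178),(183,217)):print([onz(c,u,v,z).round(3) for z in(.01,.18)])
E
```

```text
[[-0.     0.413  0.911]
 [-0.001  0.911 -0.413]
 [-1.    -0.001 -0.   ]]
t 0.3 pos [0.2374 0.5234 0.2309] q [ 0.99  0.21  1.54  0.    1.39 -0.15] F [ 0.2 -0.8 -0.2] op 0.0856
shift cm [ 25.93 -24.52   3.91] turn deg [ 2.e-02 -4.e-02 -7.e+01]
shift cm [ 25.93 -24.52   3.91] turn deg [5.0e-02 2.0e-02 1.1e+02]
[array([0.398, 0.245, 0.01 ]), array([0.4  , 0.223, 0.18 ])]
[array([0.318, 0.342, 0.01 ]), array([0.33 , 0.307, 0.18 ])]
[array([0.61 , 0.413, 0.01 ]), array([0.585, 0.369, 0.18 ])]
[array([0.493, 0.482, 0.01 ]), array([0.483, 0.429, 0.18 ])]
```

Request:
{"fn": "move_arm", "kwargs": {
  "moves": [
    [[0, 0, 4, 0, 0, -7, -1], [2.5, -2.4, 0, 0, 0, -7, -1], [2.5, -2.4, 0, 0, 0, -7, -1], [2.5, -2.4, 0, 0, 0, -7, -1], [2.5, -2.4, 0, 0, 0, -7, -1], [2.5, -2.4, 0, 0, 0, -7, -1], [2.5, -2.4, 0, 0, 0, -7, -1], [2.5, -2.4, 0, 0, 0, -7, -1]]
  ]
}}

```text
t: 1.02
position: [0.4135, 0.3544, 0.2714]
ee_rot: [0.458, 0.539, -0.458, 0.539]
force: [0.1, 0.4, -0.3]
opening: 0.0855
```

Request:
{"fn": "move_arm", "kwargs": {
  "moves": [
    [[2.5, -2.4, 0, 0, 0, -7, -1], [2.5, -2.4, 0, 0, 0, -7, -1], [2.5, -2.4, 0, 0, 0, 0, -1], [0, 0, 0, 0, 0, 0, -1], [0, 0, 0, 0, 0, 0, -1], [0, 0, 0, 0, 0, 0, -1]]
  ]
}}

```text
t: 1.52
position: [0.4873, 0.2837, 0.2711]
ee_rot: [-0.519, -0.481, 0.519, -0.48]
force: [-1.0, 1.2, -0.1]
opening: 0.0855
```

```bash
python3 - <<'E'
from h import *
delta(lambda S:tool(psi,0,S),[.4967,.2782,.27])
E
```

```text
t 1.52 pos [0.4873 0.2837 0.2711] q [0.37 0.15 1.52 0.   1.47 0.45] F [-1.   1.2 -0.1] op 0.0855
shift cm [ 0.94 -0.55 -0.11] turn deg [-0.02 -0.05  0.02]
shift cm [ 0.94 -0.55 -0.11] turn deg [-7.0000e-02  3.0000e-02 -1.7998e+02]
```

Request:
{"fn": "move_arm", "kwargs": {
  "moves": [
    [[0.94, -0.55, 0, 0, 0, 0, -1], [0, 0, -2, 0, 0, 0, -1], [0, 0, -2, 0, 0, 0, -1], [0, 0, -1, 0, 0, 0, -1], [0, 0, 0, 0, 0, 0, -1]]
  ]
}}

```text
t: 1.93
position: [0.4946, 0.278, 0.218]
ee_rot: [-0.516, -0.482, 0.521, -0.48]
force: [-0.1, -1.6, -1.0]
opening: 0.0856
```

```bash
python3 - <<'E'
from h import *
delta(lambda S:tool(psi,0,S),[.4967,.2782,.152])
im,c=snap("top"); crop(im,160,150,350,290,4,"pics/t3.png")
im,c=snap("scene"); crop(im,260,100,460,340,3,"pics/s3.png")
E
```

```text
t 1.93 pos [0.4946 0.278  0.218 ] q [ 0.36  0.21  1.57 -0.    1.37  0.43] F [-0.1 -1.6 -1. ] op 0.0856
shift cm [ 0.21  0.02 -6.6 ] turn deg [ 0.13 -0.34 -0.09]
shift cm [ 0.21  0.02 -6.6 ] turn deg [  0.54   0.21 179.91]
```

View pics/s3.png

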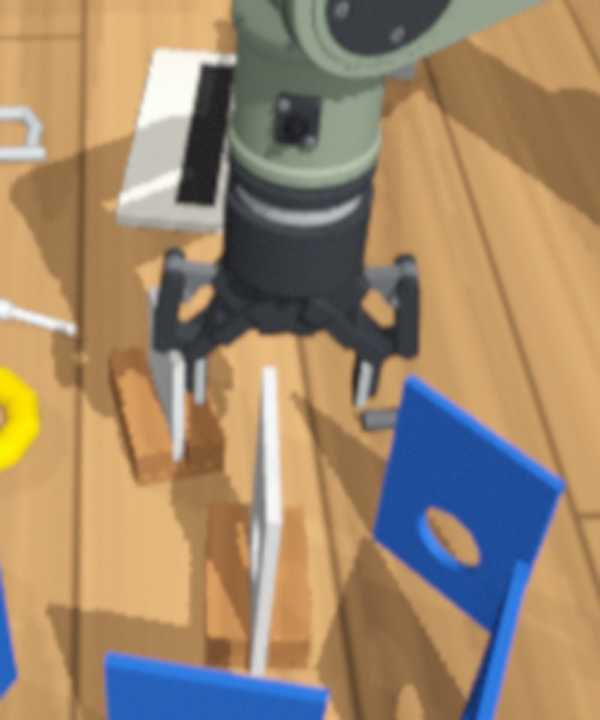

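```bash
python3 - <<'E'
from h import *
im,c=snap("scene"); print(proj(c,[[.4946,.278,.218],[.4946,.278,.231],[.4967,.278,.19]])-[260,100])
E
```

```text
[[ 92.22830128 135.96430776]
 [ 92.72141199 131.22747479]
 [ 90.07136323 145.81425527]]
```

View pics/t3.png

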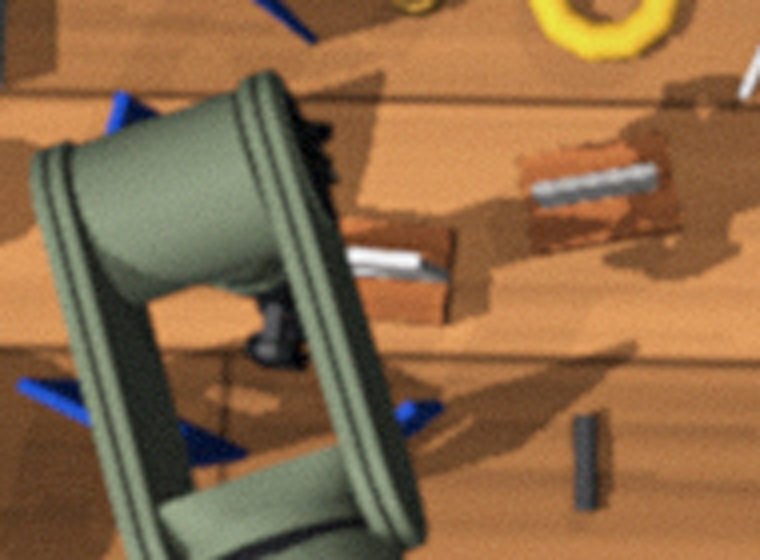

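Request:
{"fn": "move_arm", "kwargs": {
  "moves": [
    [[0.2, 0, -1.6, 0, 0, 0, -1], [0, 0, -2, 0, 0, 0, -1], [0, 0, -1.5, 0, 0, 0, -1], [0, 0, -1, 0, 0, 0, -1], [0, 0, -0.5, 0, 0, 0, -1], [0, 0, 0, 0, 0, 0, -1], [0, 0, 0, 0, 0, 0, -1]]
  ]
}}

```text
t: 2.67
position: [0.4996, 0.2785, 0.1562]
ee_rot: [0.519, 0.48, -0.518, 0.481]
force: [0.7, 0.3, 0.2]
opening: 0.0857
```

```bash
python3 - <<'E'
from h import *
delta(lambda S:tool(psi,0,S),[.4967,.2782,.152])
im,c=snap("scene"); crop(im,260,100,460,340,3,"pics/s4.png")
E
```

```text
t 2.67 pos [0.4996 0.2785 0.1562] q [ 0.36  0.27  1.63 -0.    1.24  0.43] F [0.7 0.3 0.2] op 0.0857
shift cm [-0.29 -0.03 -0.42] turn deg [-0.03  0.08 -0.01]
shift cm [-0.29 -0.03 -0.42] turn deg [-1.3000e-01 -4.0000e-02  1.7999e+02]
```

View pics/s4.png

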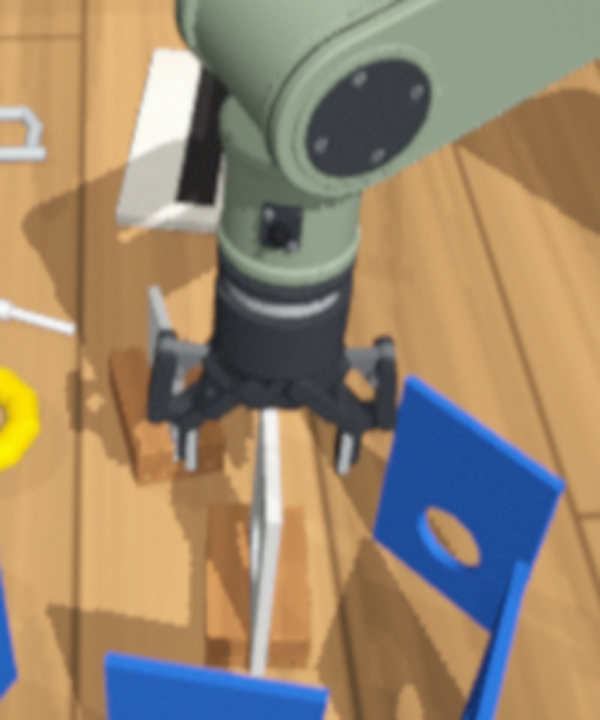

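Request:
{"fn": "move_arm", "kwargs": {
  "moves": [
    [[-0.3, 0, -0.4, 0, 0, 0, -1], [0, 0, 0, 0, 0, 0, -1], [0, 0, 0, 0, 0, 0, 0], [0, 0, 0, 0, 0, 0, 0.5], [0, 0, 0, 0, 0, 0, 1], [0, 0, 0, 0, 0, 0, 1], [0, 0, 0, 0, 0, 0, 1], [0, 0, 0, 0, 0, 0, 1]]
  ],
  "squeeze": 50
}}

```text
t: 3.38
position: [0.496, 0.2781, 0.1513]
ee_rot: [0.519, 0.48, -0.519, 0.48]
force: [0.8, 0.6, 0.9]
opening: 0.0127
```

Request:
{"fn": "move_arm", "kwargs": {
  "moves": [
    [[0, 0, 0, 0, 0, 0, 1], [0, 0, 0, 0, 0, 0, 1], [0, 0, 0, 0, 0, 0, 1], [0, 0, 0, 0, 0, 0, 1]]
  ]
}}

```text
t: 3.72
position: [0.4962, 0.2782, 0.1514]
ee_rot: [0.519, 0.48, -0.519, 0.481]
force: [1.5, -0.1, 0.2]
opening: 0.0076
```

Request:
{"fn": "move_arm", "kwargs": {
  "moves": [
    [[0, 0, 0.5, 0, 0, 0, 1], [0, 0, 1, 0, 0, 0, 1], [0, 0, 1.5, 0, 0, 0, 1], [0, 0, 2, 0, 0, 0, 1], [0, 0, 3, 0, 0, 0, 1], [0, 0, 3, 0, 0, 0, 1], [0, 0, 3, 0, 0, 0, 1], [0, 0, 3, 0, 0, 0, 1]]
  ]
}}

```text
t: 4.38
position: [0.4946, 0.2779, 0.3225]
ee_rot: [-0.518, -0.481, 0.52, -0.48]
force: [0.8, -0.8, -4.5]
opening: 0.0074
```

Request:
{"fn": "move_arm", "kwargs": {
  "moves": [
    [[0, 0, 1.5, 0, 0, 0, 1], [0, 0, 0, 0, 0, 0, 1], [0, 0, 0, 0, 0, 0, 1]]
  ]
}}

```text
t: 4.63
position: [0.4956, 0.2782, 0.337]
ee_rot: [0.519, 0.48, -0.519, 0.48]
force: [-0.1, 0.1, -4.6]
opening: 0.0072
```

```bash
python3 - <<'E'
from h import *
# rack frame target: TCP in rack
o=np.array([.4508,-.2573,0]); xr=np.array([np.cos(rpsi),np.sin(rpsi),0]); z=np.array([0,0,1.])
th=np.radians(20); d=.142
P=o+xr*(.0508-d*np.sin(th))+z*(.0164+d*np.cos(th)); print("final TCP",P.round(4))
Q=P+xr*.01+z*.1
delta(lambda S:tool(rpsi,th,S),Q)
im,c=snap("scene"); cv2.imwrite("pics/s5.png",im)
E
```

```text
final TCP [ 0.453  -0.2577  0.1498]
t 4.63 pos [0.4956 0.2782 0.337 ] q [0.36 0.13 1.41 0.   1.6  0.44] F [-0.1  0.1 -4.6] op 0.0072
shift cm [ -3.28 -53.75  -8.71] turn deg [ -2.43 -19.83  -4.96]
shift cm [ -3.28 -53.75  -8.71] turn deg [-30.26   3.61 172.4 ]
```

View pics/s5.png

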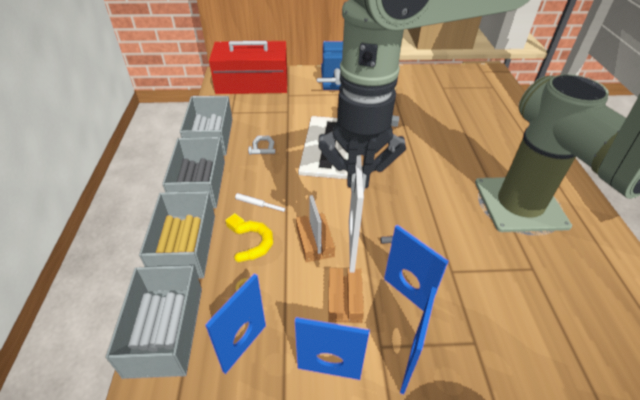

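Request:
{"fn": "move_arm", "kwargs": {
  "moves": [
    [[-0.2, -2, 0, 0, 0, 0, 1], [-0.2, -3, 0, 0, 0, 0, 1], [-0.2, -3.5, 0, 0, 0, -1, 1], [-0.2, -3.5, 0, 0, 0, -1, 1], [-0.2, -3.5, 0, 0, 0, -1, 1], [-0.2, -3.5, 0, 0, 0, -1, 1], [-0.2, -3.5, 0, 0, 0, -1, 1], [-0.2, -3.5, 0, 0, 0, 0, 1]]
  ]
}}

```text
t: 5.35
position: [0.4778, 0.0169, 0.3332]
ee_rot: [-0.538, -0.459, 0.541, -0.456]
force: [0.5, -0.4, -3.9]
opening: 0.0072
```

Request:
{"fn": "move_arm", "kwargs": {
  "moves": [
    [[-0.2, -3.5, 0, 0, 0, 0, 1], [-0.2, -3.5, 0, -0.5, -4, 0, 1], [-0.2, -3.5, 0, -0.5, -4, 0, 1], [-0.2, -3.5, 0, -0.5, -4, 0, 1], [-0.2, -3.5, 0, -0.5, -4, 0, 1], [-0.2, -3.5, 0, -0.4, -3.8, 0, 1], [-0.2, -2.5, 0, 0, 0, 0, 1], [-0.2, -1.5, 0, 0, 0, 0, 1]]
  ]
}}

```text
t: 6.02
position: [0.4607, -0.2334, 0.3321]
ee_rot: [0.615, 0.362, -0.45, 0.537]
force: [-0.0, 1.3, -3.7]
opening: 0.0075
```

Request:
{"fn": "move_arm", "kwargs": {
  "moves": [
    [[0, 0, 0, 0, 0, 0, 1], [0, 0, 0, 0, 0, 0, 1], [0, 0, 0, 0, 0, 0, 1]]
  ]
}}

```text
t: 6.27
position: [0.463, -0.2306, 0.3338]
ee_rot: [0.614, 0.362, -0.448, 0.538]
force: [0.3, 0.3, -4.7]
opening: 0.007
```

```bash
python3 - <<'E'
from h import *
o=np.array([.4508,-.2573,0]); xr=np.array([np.cos(rpsi),np.sin(rpsi),0]); z=np.array([0,0,1.])
th=np.radians(20); d=.142
P=o+xr*(.0508-d*np.sin(th))+z*(.0164+d*np.cos(th)); print("final TCP",P.round(4))
Q=P+xr*.01+z*.1
delta(lambda S:tool(rpsi,th,S),Q)
im,c=snap("scene"); crop(im,240,0,440,200,4,"pics/s6.png")
im,c=snap("top"); crop(im,340,130,540,280,4,"pics/t6.png")
E
```

```text
final TCP [ 0.453  -0.2577  0.1498]
t 6.27 pos [ 0.463  -0.2306  0.3338] q [-0.76 -0.2   1.77  0.21  1.29 -0.62] F [ 0.3  0.3 -4.7] op 0.007
shift cm [-0.01 -2.87 -8.4 ] turn deg [-1.07 -0.15 -0.16]
shift cm [-0.01 -2.87 -8.4 ] turn deg [  60.46   -8.38 -169.12]
```

View pics/s6.png

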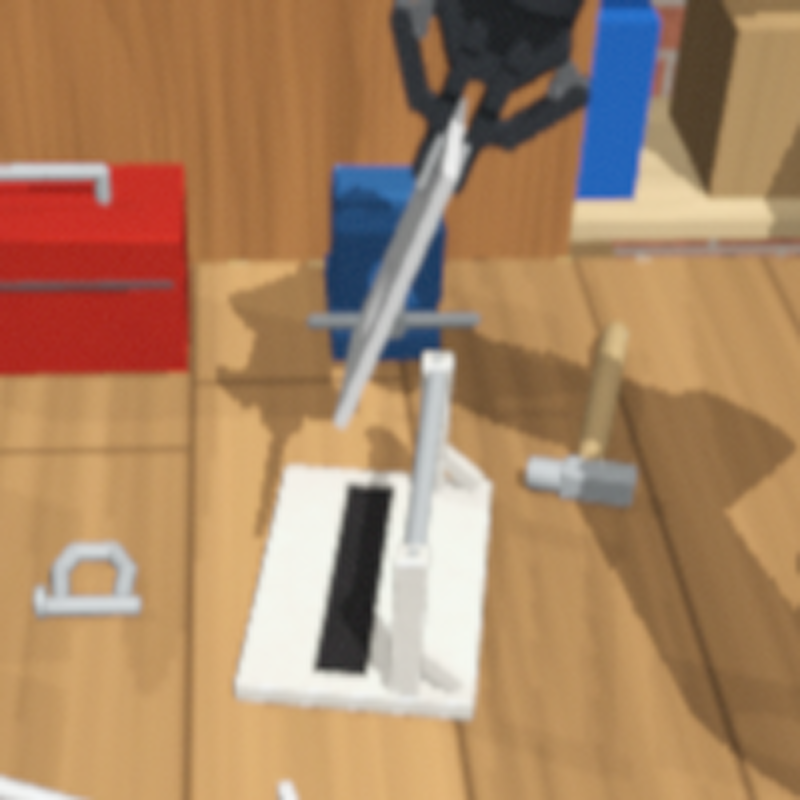

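View pics/t6.png

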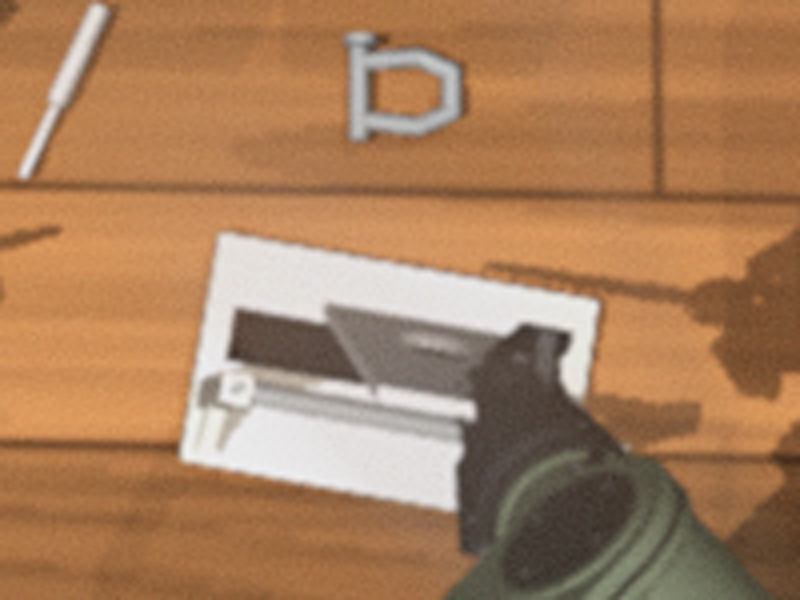

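Request:
{"fn": "move_arm", "kwargs": {
  "moves": [
    [[0, -1.4, 0, -1, 0, 0, 1], [0, -1.4, 0, 0, 0, 0, 1], [0, 0, -2, 0, 0, 0, 1], [0, 0, -2.5, 0, 0, 0, 1], [0, 0, -2.5, 0, 0, 0, 1], [0, 0, -1.3, 0, 0, 0, 1], [0, 0, 0, 0, 0, 0, 1], [0, 0, 0, 0, 0, 0, 1]]
  ]
}}

```text
t: 7.03
position: [0.4638, -0.2602, 0.2526]
ee_rot: [0.61, 0.357, -0.451, 0.545]
force: [-0.2, -0.5, -4.2]
opening: 0.0071
```

```bash
python3 - <<'E'
from h import *
o=np.array([.4508,-.2573,0]); xr=np.array([np.cos(rpsi),np.sin(rpsi),0]); z=np.array([0,0,1.])
th=np.radians(20); d=.142
P=o+xr*(.0508-d*np.sin(th))+z*(.0164+d*np.cos(th)); print("final TCP",P.round(4))
delta(lambda S:tool(rpsi,th,S),P+xr*.004+z*.01)
im,c=snap("scene"); crop(im,260,0,440,200,4,"pics/s7.png")
im,c=snap("top"); crop(im,340,130,540,280,4,"pics/t7.png")
E
```

```text
final TCP [ 0.453  -0.2577  0.1498]
t 7.03 pos [ 0.4638 -0.2602  0.2526] q [-0.8  -0.11  1.87  0.23  1.11 -0.71] F [-0.2 -0.5 -4.2] op 0.0071
shift cm [-0.68  0.18 -9.28] turn deg [ 0.1   0.   -0.13]
shift cm [-0.68  0.18 -9.28] turn deg [-60.7   10.12 168.98]
```

View pics/s7.png

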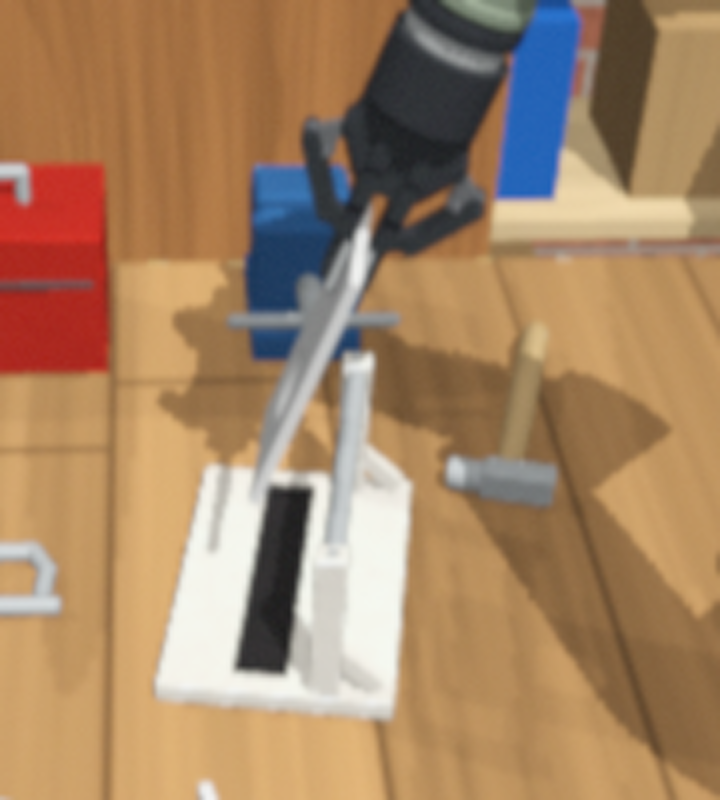

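View pics/t7.png

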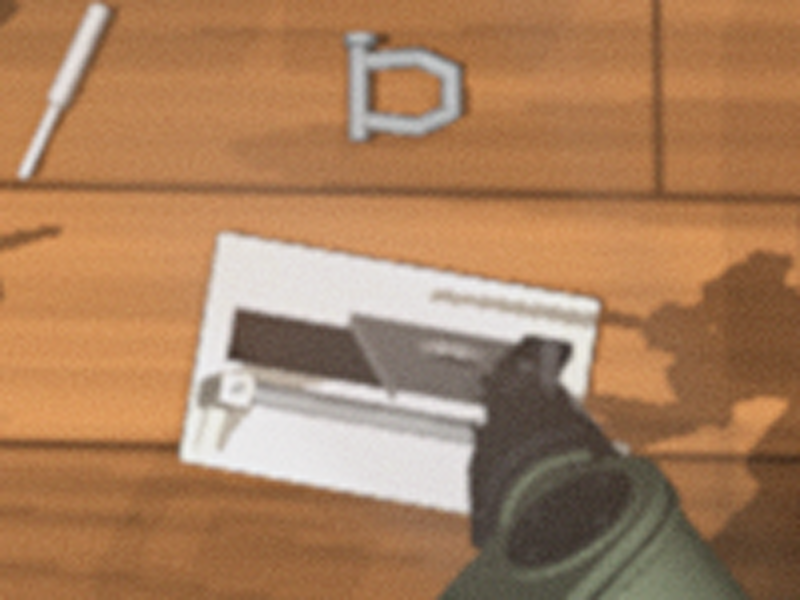

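Request:
{"fn": "move_arm", "kwargs": {
  "moves": [
    [[0, 0.1, -2, 0, 0, 0, 1], [0, 0.1, -2, 0, 0, 0, 1], [0, 0, -2, 0, 0, 0, 1], [-0.2, 0, -1.5, 0, 0, 0, 1], [-0.2, 0, -0.8, 0, 0, 0, 1], [0, 0, 0, 0, 0, 0, 1], [0, 0, 0, 0, 0, 0, 1]]
  ]
}}

```text
t: 7.72
position: [0.4607, -0.2587, 0.1717]
ee_rot: [0.61, 0.356, -0.451, 0.546]
force: [0.5, -0.7, -3.7]
opening: 0.0073
```

```bash
python3 - <<'E'
from h import *
o=np.array([.4508,-.2573,0]); xr=np.array([np.cos(rpsi),np.sin(rpsi),0]); z=np.array([0,0,1.])
th=np.radians(20); d=.142
P=o+xr*(.0508-d*np.sin(th))+z*(.0164+d*np.cos(th)); print("final TCP",P.round(4))
delta(lambda S:tool(rpsi,th,S),P+xr*.002)
im,c=snap("scene"); crop(im,280,50,400,190,5,"pics/s8.png")
im,c=snap("top"); crop(im,370,170,520,280,5,"pics/t8.png")
E
```

```text
final TCP [ 0.453  -0.2577  0.1498]
t 7.72 pos [ 0.4607 -0.2587  0.1717] q [-0.8  -0.03  1.97  0.26  0.93 -0.77] F [ 0.5 -0.7 -3.7] op 0.0073
shift cm [-0.57  0.07 -2.18] turn deg [ 0.24  0.17 -0.13]
shift cm [-0.57  0.07 -2.18] turn deg [-60.93  10.33 168.86]
```

View pics/s8.png

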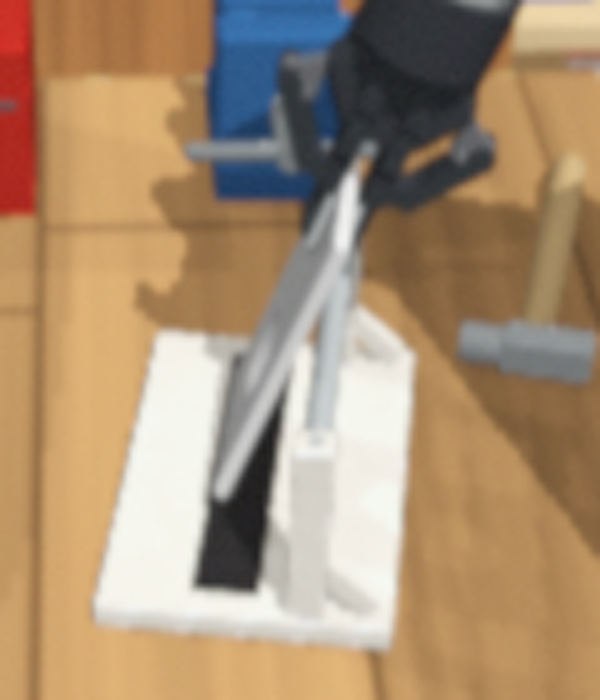

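View pics/t8.png

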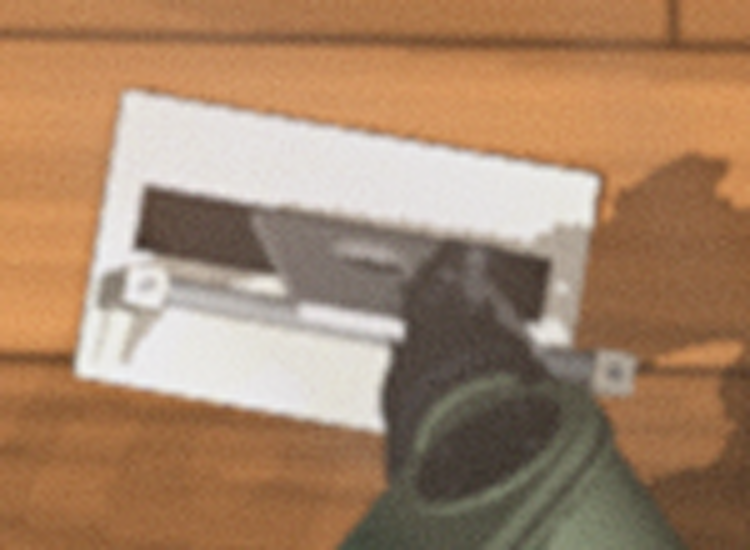

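Request:
{"fn": "move_arm", "kwargs": {
  "moves": [
    [[-0.2, 0, -0.8, 0, 0, 0, 1], [-0.2, 0, -0.6, 0, 0, 0, 1], [-0.1, 0, -0.4, 0, 0, 0, 1], [0, 0, 0, 0, 0, 0, 1], [0, 0, 0, 0, 0, 0, 1]]
  ]
}}

```text
t: 8.23
position: [0.4545, -0.2575, 0.1517]
ee_rot: [0.61, 0.357, -0.451, 0.545]
force: [0.8, 0.3, -4.3]
opening: 0.0075
```

Request:
{"fn": "move_arm", "kwargs": {
  "moves": [
    [[0, 0, -0.1, 0, 0, 0, 1], [0, 0, -0.1, 0, 0, 0, 1], [0, 0, 0, 0, 0, 0, 1], [0, 0, 0, 0, 0, 0, 1]]
  ]
}}

```text
t: 8.57
position: [0.455, -0.2579, 0.1504]
ee_rot: [0.61, 0.357, -0.451, 0.546]
force: [0.9, 0.4, -3.1]
opening: 0.0073
```

Request:
{"fn": "move_arm", "kwargs": {
  "moves": [
    [[0, 0, -0.1, 0, 0, 0, 1], [0, 0, 0, 0, 0, 0, 1], [0, 0, 0, 0, 0, 0, 1]]
  ]
}}

```text
t: 8.82
position: [0.455, -0.2579, 0.1494]
ee_rot: [0.61, 0.357, -0.451, 0.546]
force: [0.3, -0.2, -4.8]
opening: 0.0074
```

Request:
{"fn": "move_arm", "kwargs": {
  "moves": [
    [[0, 0, -0.1, 0, 0, 0, 1], [0, 0, 0, 0, 0, 0, 1], [0, 0, 0, 0, 0, 0, 1]]
  ]
}}

```text
t: 9.07
position: [0.4554, -0.2583, 0.1491]
ee_rot: [0.61, 0.356, -0.451, 0.546]
force: [-0.4, -0.1, 0.1]
opening: 0.0072
```

Request:
{"fn": "move_arm", "kwargs": {
  "moves": [
    [[-0.1, 0, 0, 0, 0, 0, 1], [0, 0, 0, 0, 0, 0, 1], [-0.1, 0, 0, 0, 0, 0, 1], [0, 0, 0, 0, 0, 0, 1], [0, 0, 0, 0, 0, 0, 1]]
  ]
}}

```text
t: 9.48
position: [0.4538, -0.2582, 0.1489]
ee_rot: [0.61, 0.356, -0.451, 0.546]
force: [4.2, 0.4, -1.9]
opening: 0.0074
```

```bash
python3 - <<'E'
from h import *
s=arm.observe(); print(s["force"],s["wrist_torque"])
im,c=snap("scene"); crop(im,280,50,400,190,5,"pics/s9.png")
E
```

```text
[ 4.20469507  0.36938979 -1.91776758] [ 0.1985436  -0.56803293  0.01051063]
```

View pics/s9.png

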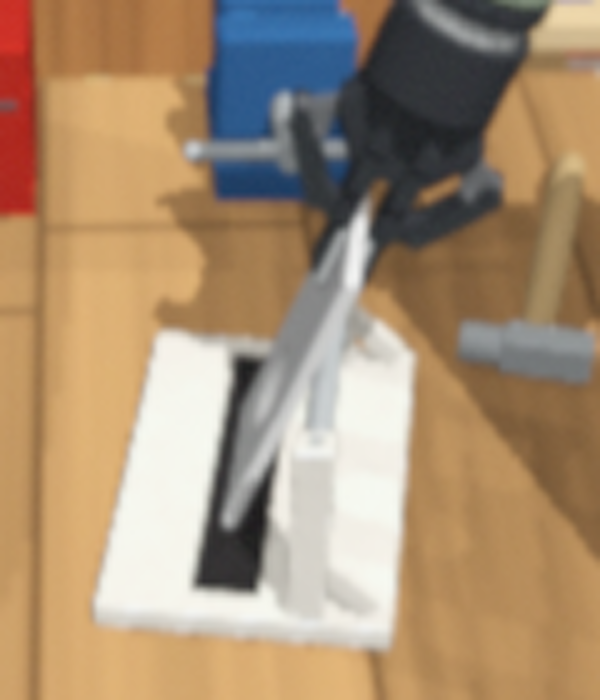

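Request:
{"fn": "move_arm", "kwargs": {
  "moves": [
    [[0, 0, 0, 0, 0, 0, 0.75], [0, 0, 0, 0, 0, 0, 0.65], [0, 0, 0, 0, 0, 0, 0.5], [0, 0, 0, 0, 0, 0, 0.3], [0, 0, 0, 0, 0, 0, 0.2], [0, 0, 0, 0, 0, 0, 0.2]]
  ],
  "squeeze": 20
}}

```text
t: 10.03
position: [0.4527, -0.2578, 0.1482]
ee_rot: [0.61, 0.357, -0.451, 0.546]
force: [-0.4, 0.6, 0.0]
opening: 0.0342
```

```bash
python3 - <<'E'
from h import *
s=arm.observe(); print(s["force"],s["wrist_torque"])
im,c=snap("scene"); crop(im,280,50,400,190,5,"pics/s10.png")
im,c=snap("top"); crop(im,370,170,520,280,5,"pics/t10.png")
E
```

```text
[-0.35438592  0.56534064  0.0396201 ] [ 0.01363522  0.14678069 -0.04299514]
```

View pics/s10.png

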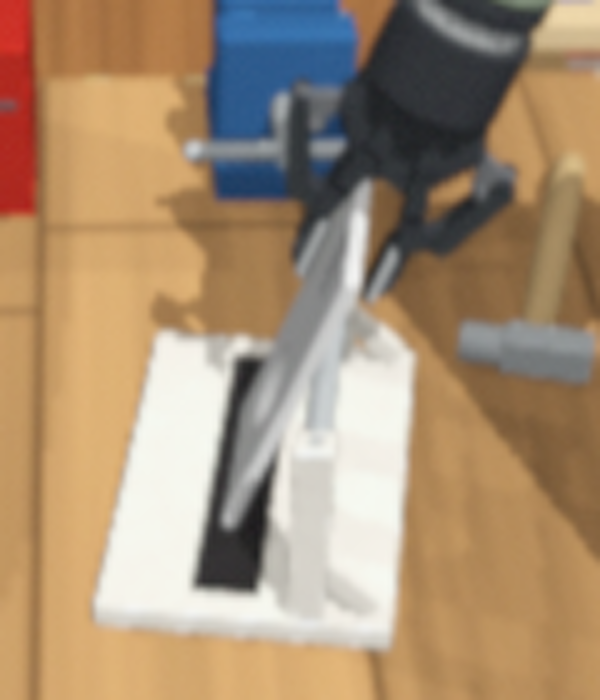

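View pics/t10.png

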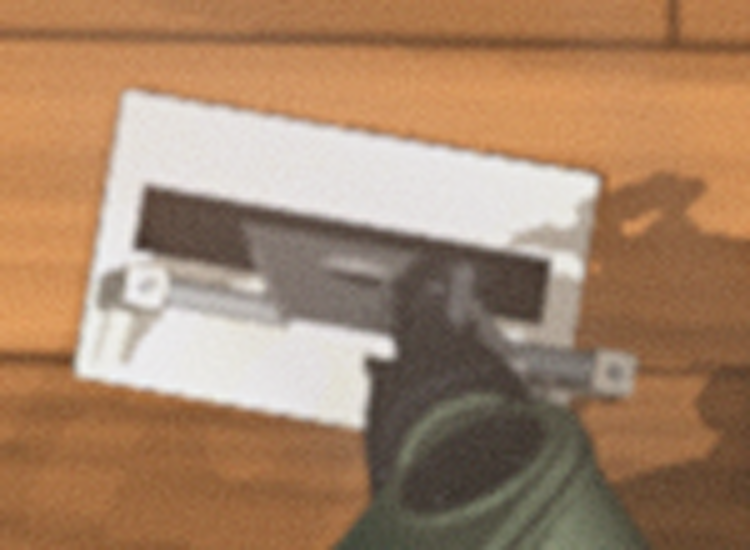

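Request:
{"fn": "move_arm", "kwargs": {
  "moves": [
    [[0, 0, 0, 0, 0, 0, 0], [0, 0, 0, 0, 0, 0, 0], [-0.3, 0.1, 0.9, 0, 0, 0, 0], [-0.7, 0.1, 1.9, 0, 0, 0, 0], [-0.7, 0.1, 1.9, 0, 0, 0, 0], [-0.7, 0.1, 1.9, 0, 0, 0, 0], [-0.7, 0.1, 1.9, 0, 0, 0, 0], [-0.7, 0.1, 1.9, 0, 0, 0, 0]]
  ]
}}

```text
t: 10.8
position: [0.4144, -0.2517, 0.2539]
ee_rot: [0.609, 0.356, -0.451, 0.546]
force: [-0.5, -0.3, 0.1]
opening: 0.0424
```

Request:
{"fn": "move_arm", "kwargs": {
  "moves": [
    [[0, 0, 3, 0, 0, 0, 0], [0, 3, 3, 0, 0, 0, 0], [0, 3, 0, 0, 0, 0, 0], [0, 4, 0, 0, 0, 0, 0], [0, 4, 0, 0, 0, 0, 0], [0, 3, 0, 0, 0, 0, 0], [0, 0, 0, 0, 0, 0, 0], [0, 0, 0, 0, 0, 0, 0]]
  ]
}}

```text
t: 11.47
position: [0.4148, -0.0807, 0.3126]
ee_rot: [0.609, 0.357, -0.45, 0.547]
force: [0.2, -0.5, 0.7]
opening: 0.0426
```

```bash
python3 - <<'E'
from h import *
s=arm.observe(); print(s["t"],s["force"],s["joint_vel"].round(3))
im,c=snap("scene"); crop(im,280,50,400,190,5,"pics/s11.png");cv2.imwrite("pics/s11f.png",im)
im,c=snap("top"); crop(im,370,170,520,280,5,"pics/t11.png")
E
```

```text
11.4667 [ 0.23021484 -0.54560644  0.6787794 ] [-0.057  0.03  -0.015 -0.004 -0.01  -0.009]
```

View pics/s11f.png

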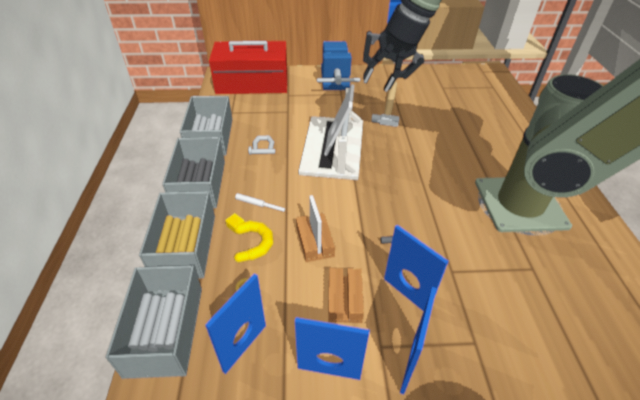

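View pics/s11.png

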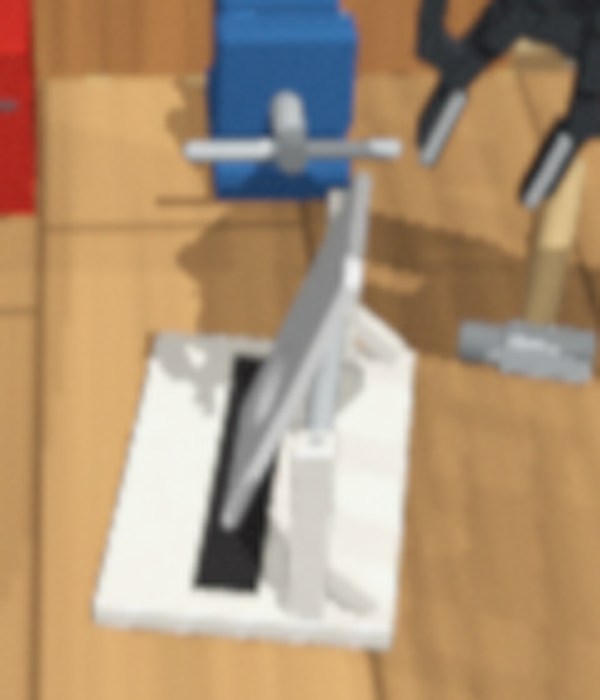

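View pics/t11.png

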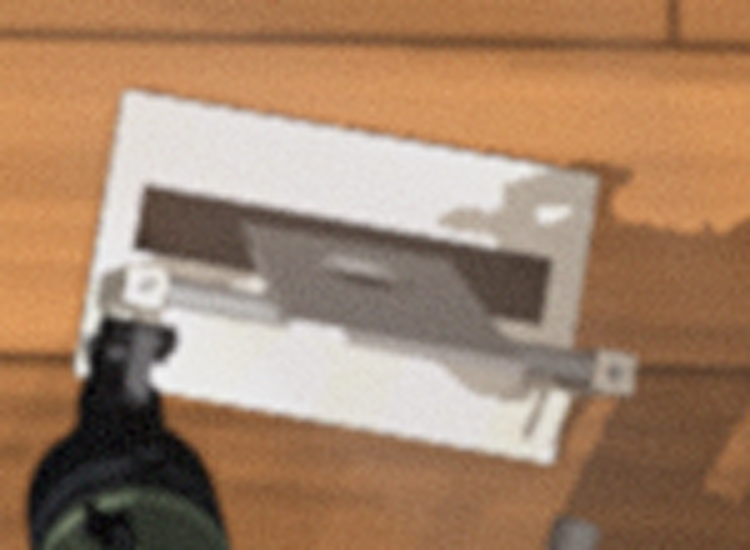

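Request:
{"fn": "move_arm", "kwargs": {
  "moves": [
    [[0, 0, 0, 0, 0, 0, 0], [0, 0, 0, 0, 0, 0, 0], [0, 0, 0, 0, 0, 0, 0], [0, 0, 0, 0, 0, 0, 0], [0, 0, 0, 0, 0, 0, 0], [0, 0, 0, 0, 0, 0, 0], [0, 0, 0, 0, 0, 0, 0], [0, 0, 0, 0, 0, 0, 0]]
  ]
}}

```text
t: 12.23
position: [0.4149, -0.0824, 0.3117]
ee_rot: [0.61, 0.357, -0.451, 0.546]
force: [-0.5, -0.2, -0.5]
opening: 0.0429
```

```bash
python3 - <<'E'
from h import *
i0=cv2.imread("pics/t11.png")
im,c=snap("top"); crop(im,370,170,520,280,5,"pics/t12.png"); i1=cv2.imread("pics/t12.png")
print("diff",np.abs(i0.astype(int)-i1)[180:400,240:520].mean())
o=np.array([.4508,-.2573,0]); Rz=Ro.from_euler('z',rpsi).inv()
for n,u,v,z in(("bot L",243,222,.018),("bot R",453,258,.018),("top L",288,322,.184),("top R",505,350,.184)):
    print(n,Rz.apply(onz(c,370+(u+.5)/5-.5,170+(v+.5)/5-.5,z)-o).round(4))
i2,c2=snap("scene")
for n,u,v,z in(("bot near",231,524,.016),("top near",352,264,.184),("top far",362,176,.184)):
    print(n,Rz.apply(onz(c2,280+(u+.5)/5-.5,50+(v+.5)/5-.5,z)-o).round(4))
h=cv2.inRange(cv2.cvtColor(im,cv2.COLOR_BGR2HSV),(0,0,185),(180,70,255))[185:205,285:330]
ys,xs=np.nonzero(h); print("plain",onz(c,285+xs.mean(),185+ys.mean(),.12).round(4))
E
```

```text
diff 2.3028679653679656
bot L [0.0547 0.0598 0.018 ]
bot R [ 0.0562 -0.0629  0.018 ]
top L [-0.0091  0.0601  0.184 ]
top R [-0.0031 -0.0497  0.184 ]
bot near [0.0499 0.059  0.016 ]
top near [-0.0098  0.0368  0.184 ]
top far [-0.0094 -0.0574  0.184 ]
plain [0.5546 0.1108 0.12  ]
```

```bash
python3 - <<'E'
from h import *
o=np.array([.4508,-.2573,0]); Rz=Ro.from_euler('z',rpsi)
P=Rz.apply([[-.014,.06,.184],[-.007,.06,.187],[-.014,-.06,.184],[.047,.06,.015],[.0545,.06,.018]])+o
for n,b in(("scene",(280,50)),("top",(370,170))):
    im,c=snap(n); print(n,((proj(c,P)-b+.5)*5-.5).round(0).tolist())
    crop(im,b[0],b[1],b[0]+120,b[1]+110,6,f"pics/{n}13.png")
E
```

```text
scene [[357.0, 288.0], [344.0, 282.0], [370.0, 174.0], [236.0, 527.0], [223.0, 522.0]]
top [[287.0, 331.0], [290.0, 318.0], [522.0, 375.0], [239.0, 235.0], [243.0, 222.0]]
```

View pics/scene13.png

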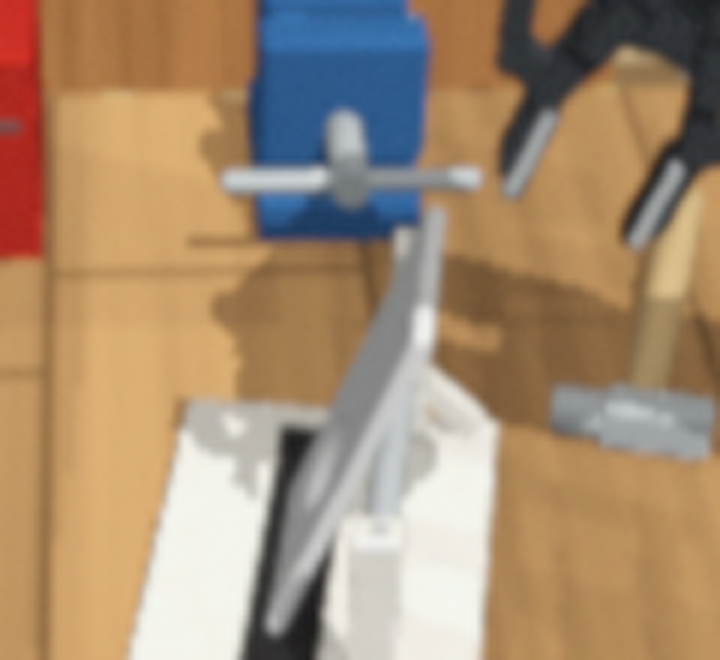

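```bash
python3 -c "
from bench import arm
print(arm.sign_off())"
```

```text
the job is handed in; nothing more can be done
None
```

I lifted the holed aluminium plate out of its block and leaned it on the rack, tilted about 20°, then let go and handed the job in at about 12.5 s. `sign_off` reports no verdict.

**Contact and release:**
- The wrist force showed the lower edge land on the strip: about −4.5 N while carrying, about 0 N once it stood.
- I then felt the plate touch the rail (4.2 N) and opened the fingers. They are well clear, with forces within ±0.7 N (noise).

**Position:** the last pictures put the plate as follows in the rack's frame, within a few mm.
- **Lower edge:** about 50 to 56 mm out from the rail.
- **Top edge:** on the robot side of the rail axis, about 3 to 10 mm past it.
- **Middle:** within about 5 mm of the rail's middle.
- **Alignment:** square to the rail by eye and by the corner positions.

**At rest:** pictures about 0.8 s apart showed no visible movement of the plate.

**Plain plate:** its top read (0.5546, 0.1108) at the end against (0.5545, 0.1105) at the start, so it did not move.

**Checks that disagreed:** two hand-picked top corners came out off along the rail. The scene view's near corner was 23 mm off, and the top view's right corner about 10 mm. The first was a misread pixel: where I projected that corner from the intended pose matched an enlarged picture. I did not re-measure the second, but it sits where the top edge meets the rail in the picture and is hard to tell apart.

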